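Turn the specimen bar and hold the hardness tester's lever in the green

TASK

One end of the orange bar in the hardness tester has been tested: draw the bar out, turn it end for end and lay it back centred and straight on the rest, flat, with its fresh end fully home against the end stop. Then press the tester's lever down until it stands in the green band, without going on into the red, and keep holding it there for the reading: the job finishes with the lever still held in the green. Leave everything else on the bench where it is.

Things in the scene. Friction and masses are not known exactly. Their poses are not given: they have to be found in the camera images.
- tester: Fixed bench hardness tester: olive-grey base with a dial gauge on a sprung spindle. Origin: table level, straight below the round presser foot. +x points to the column at its back; the bar sticks out to -x, towards the robot; +y left, +z up. Base casting: x -55 to +115, y -75 to +75 mm, 22 mm high. All tester sizes are in this frame, in mm.
- anvil_top (a point): Centre of the steel anvil's top (58 across, z 45), under the foot. In front of it the bar rest, 24 wide, x -160 to -25, has its top level with it. The bar overhangs the rest by 8 on each side; beside the rest, for x under -55, the space is free down to the table but for a rubber pad 5 high at x -150 (44 wide).
- stop_face (a point): Middle of the front face of the end stop, an upright steel plate 40 wide: face at x 30, this point at z 51, top edge at z 63.
- foot_face (a point): Centre of the underside of the presser foot, 18 across: at z 67 at rest, 10 above a bar lying on the anvil. Sprung, 1.5 N/mm: presses about 10 N on the bar in mid-green. Above it: dial case x -14 to 14, y -28 to 28, up to z 143; head arm x -22 to 106, y -30 to 57, z 150 to 178; lever ears up to z 218 at y 29 to 55; column at x 80 up to z 226.
- green_band (a point): Middle of the green band on the upright scale post just behind the lever (x 18, y -115, z 182; post 18 wide, z 150 to 217). The band spans z 173 to 191; white above it, red from z 165 down (0.52 rad). The lever rod passes in front and is its own pointer.
- lever (a joint): Angle of the hand lever, rad: 0 at rest (raised), grows as it is pressed down, end of travel 0.55. A spring returns it. It lowers the gauge by 40 mm per rad; the foot meets the bar at about 0.25. In the green from 0.36 to 0.48 (middle 0.42); past 0.52 it is in the red. At the middle of the grip it takes about 3 N at the start, 9 N in the green.
- lever_grip (a point): Middle of the lever's black round grip sleeve (24 mm diameter, 94 mm long, along the lever), 230 mm from the hinge towards the tester's -y. The lever is a straight 12 mm steel rod in the tester's plane x 0. At rest it rises 0.27 rad towards the grip (this point at y -182, z 266); in mid-green it points 0.15 rad below level (y -187, z 171): 95 mm down.
- lever_hinge (a point): Hinge axis of the lever, along the tester's x; at x 0, y 40, z 205 in the tester's frame.
- bar_center (a point): Centre of the loose orange specimen bar, 220 mm long, 40 mm wide, 12 mm thick, about 125 g. Its x axis runs along the length towards the tested end. At the start it lies flat on the anvil and bar rest, the tested end under the foot and near the end stop, the fresh end sticking out towards the robot.
- bar_fresh (a point): Centre of the end face of the bar's fresh end (110 mm from the bar's centre, 6 mm above its underside). On top, 30 mm from this end, is a white spot.
- bar_tested (a point): Centre of the end face of the bar's tested end (110 mm from the bar's centre). On top a black pen stripe across the bar 60 mm from this end and a small black dot 30 mm from it.
- spare_grey: loose grey specimen bar 220 x 40 x 12 mm lying flat; bystander
- spare_blue: loose blue specimen bar 220 x 40 x 12 mm lying flat; bystander
- test_block: brass reference disc, 60 mm across, 12 mm high, lying on the table; bystander
- caliper: steel and black digital caliper, about 200 x 60 x 14 mm, lying flat; bystander
- tape_roll: red tape roll lying flat, 96 mm across, 40 mm high; bystander
- jar: white jar 60 mm across, 85 mm high; bystander
- screwdriver: screwdriver 170 mm long lying on the table; bystander
Mind the look-alikes: they are no part of the job. Leave any pink or yellow look-alike of the part that bears bar_center alone.

How it is judged:
By the outcome, as a careful person would: the job done as asked, in the order asked, and still so for the second after the job is handed in, while the arm keeps its last pose, push and grip.
It also fails if it takes over 61 s, if anything falls off the work surface, if the arm or the gripper's body presses on something with over 40 N, if the wrist force passes 120 N, or if a joint passes its speed limit or range.

ROBOT

A 6-joint arm with a two-finger parallel gripper is mounted at the origin on the work surface. World frame = base frame: x ahead of the robot, y to its left, z up, the work surface at z = 0. Lengths are in m, angles in rad, forces in N, time in s.
With the tool pointing down it reaches from about 0.3 to 0.775 m from the base axis. Payload 14.6 kg.
Tool frame: the origin (TCP) lies at the very end of the fingers, on their centre line; the grasp point (between the pads) lies 19 mm behind it; z points along the fingers, y is the line along which they close (so a half turn about z gives the same grasp; the last joint's range is limited). The gripper opens to 94 mm and grips with 3 to 60 N. Pads are 16 mm wide; open, the fingers measure 119 mm over their backs; the gripper's body (75 mm by 177 mm) begins 78 mm behind the grasp point.
Start: joints at [-1.281, 0.3, 1.521, -0, 1.321, -0.067], TCP at [0.192, -0.515, 0.205] pointing down, gripper open.
Joint ranges: [-3.03, 3.03], [-0.79, 2.21], [0.23, 2.52], [-1.04, 4.18], [0, 3.07], [-2.55, 2.55]. Speed limits (rad/s): [2.22, 2.22, 2.57, 3.14, 3.14, 3.14].

INTERFACE

Orientations are given as [roll, pitch, yaw] about the fixed x, y, z axes, in that order (R = Rz(yaw) Ry(pitch) Rx(roll)).
In Python, from station import ctrl gives the robot as it stands.
- The arm moves only by the tool carry_out, never from a script. Its argument "motion" is text: rows parted by semicolons, each of 7 numbers parted by spaces: the shift along the world's x, y, z in m, then the turn, a rotation vector about the world's x, y, z in degrees, then the closure in counts, from 0 (fully open) to 255 (shut). In form: dx dy dz wx wy wz hand; .... A call has 1 to 20 rows; each row shifts and turns the commanded pose from where the row before left it; what a row does not reach is not made up. A row lasts 1/12 s, in which the tool goes at most 41.7 mm and 7.16 degrees, less where a joint would pass 70% of its speed; a pose out of reach is approached as far as the arm can. A call is refused whole if a number of a shift passes 0.0417 or a number of a turn 7.16, either way. A call with a gripper value outside its range is refused whole. The fingers move at their own pace and stop on an object; "grip_force" is the grip in N (left out, the last holds). Time passes only in rows, so rows that do not move let the fingers close. It gives the time, the measured TCP pose, the force, the opening and the grip force at its end, in the units of the state.
- ctrl.get_obs(): the state, without advancing time (a new reading comes with each control period).
- ctrl.camera(name): name is "side" or "top"; returns a dict with "pixels" (400x640x3 uint8, red, green, blue), "range_z" (400x640 float32, m along the optical axis (not along the pixel's ray), 0 where there is no reading), "K" (3x3 intrinsics, pixels), "position" and "attitude" of the camera in the world. Camera axes: x right, y up, looking along -z (the intrinsics and any distortion apply to the point x, -y, -z); pixel columns grow to the right and rows downward; lengths in m; the calibration is good to about 2 mm. A picture is of the moment at which its call begins.
- ctrl.hand_in(): hands the job in; it is judged then, once.
The state is a dict: "time_s": time; "qpos": joint angles; "joint_vel": joint speeds; "tau": joint torques, N m; "ee_pos": TCP position; "eef_rot": TCP orientation; "force": force on the tool from outside, world axes, zero at the start; "moment": the same for the moment, N m; "grip_width": finger opening in m; "grip_force": force on a finger pad.
Only numpy, scipy, OpenCV 4.12 (cv2) and the standard library are available. Lean on these libraries where they do the work, as an engineer would, in place of code of your own. Each camera call takes 0.05 s, during which the arm holds its last target. There are 200 camera calls.

## Working session

There is one attempt and no reset: what is moved stays moved. The work goes in short steps, Python scripts to look and compute and a tool call to move; the robot and the scene stay as the last step left them, time stands still between calls to the robot, and variables do not carry over. Pictures are saved under pics/ and viewed, at most 13 in all, crops included, and the job is handed in when it is done.

Besides the shell and the picture viewer there is one more tool, called after "Emit:" by a JSON object that holds its "method" and its "body". carry_out: Moves the arm, as the interface text tells. Its arguments: {"type":"object","properties":{"motion":{"type":"string"},"grip_force":{"type":"number"}},"required":["motion"]}

```bash
mkdir -p pics
cat > h.py <<'E'
import numpy as np, cv2
from scipy.spatial.transform import Rotation as R
from station import ctrl
def rot(a):
    a=np.array(a,float)
    if a.shape==(3,3): return a
    if a.shape==(3,): return R.from_euler('xyz',a).as_matrix()
    return R.from_quat(a).as_matrix()
def grab(n,save=None):
    c=ctrl.camera(n)
    if save: cv2.imwrite('pics/'+save,c['pixels'][:,:,::-1])
    return c
def pts(c):
    v,u=np.mgrid[0:400,0:640]; K=c['K']; z=c['range_z']
    p=np.stack([(u-K[0,2])/K[0,0]*z,-(v-K[1,2])/K[1,1]*z,-z],-1)
    return p@rot(c['attitude']).T+np.array(c['position'])
def ray(c,u,v,h):
    K=c['K'];d=rot(c['attitude'])@np.array([(u-K[0,2])/K[0,0],-(v-K[1,2])/K[1,1],-1])
    p=np.array(c['position']);return p+d*(h-p[2])/d[2]
E
python3 - <<'E'
from h import *
for n in('top','side'):
    c=grab(n,n+'0.png'); print(n,c['K'].tolist(),c['position'],c['attitude'],[k for k in c])
o=ctrl.get_obs();print(o)
E
```

```text
top [[520.8128051966823, 0.0, 313.7049920959911], [0.0, 520.8128051966823, 196.2612565539106], [0.0, 0.0, 1.0]] [0.32298375 0.00827293 1.91421841] [ 0.10391136 -0.01641324 -1.56024339] ['pixels', 'range_z', 'K', 'position', 'attitude']
side [[466.25293800995297, 0.0, 329.96132929247506], [0.0, 466.25293800995297, 190.97913233183556], [0.0, 0.0, 1.0]] [ 0.30675906 -1.047772    1.13721447] [ 0.82669401  0.00120392 -0.19633602] ['pixels', 'range_z', 'K', 'position', 'attitude']
{'time_s': 0.1, 'qpos': array([-1.28062156e+00,  3.00402176e-01,  1.52149864e+00,  5.82052012e-06,
        1.32071314e+00, -6.65702571e-02]), 'joint_vel': array([ 0.00126659,  0.00062934, -0.0008986 , -0.00129187, -0.00026427,
        0.00153745]), 'tau': array([ 6.15229237e-04, -5.32650876e+01, -3.53290737e+01,  7.09675415e-02,
        2.35237082e-02, -4.72870818e-05]), 'ee_pos': array([ 0.19202215, -0.51514429,  0.20495902]), 'eef_rot': array([-3.14057399e+00, -7.35632945e-05,  3.56743545e-01]), 'force': array([0.02839841, 0.78198963, 0.71564631]), 'moment': array([ 0.04036634,  0.03136732, -0.01534858]), 'grip_force': 0.0, 'grip_width': 0.09406610863778338}
```

View pics/top0.png

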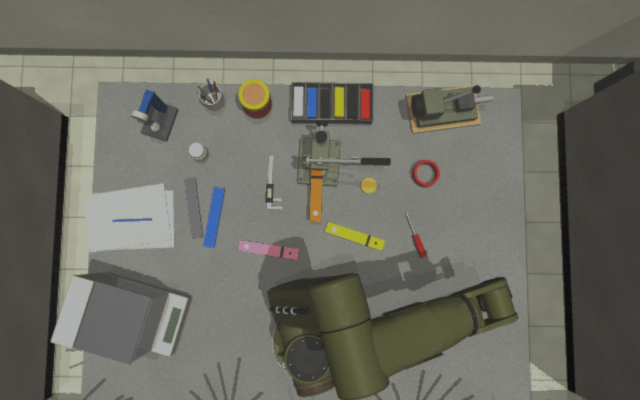

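View pics/side0.png

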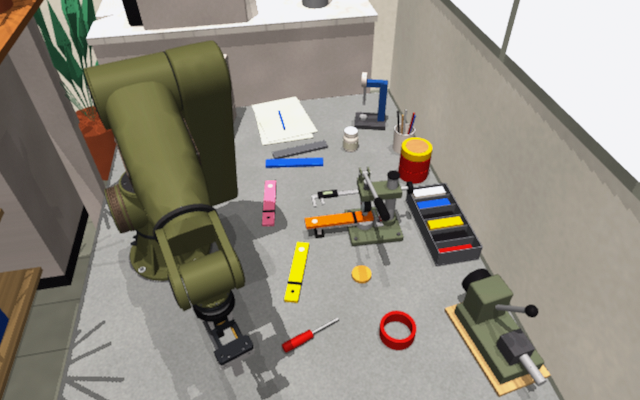

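The top view shows the tester at about (320,158), the orange bar sticking out down to (316,220) with its white spot at (316,213), and the lever grip at (375,161) to the right. The pink (270,250) and yellow (355,236) bars and the second machine (445,108) are look-alikes. The side view agrees: bar at (338,220), lever at (375,195).

```bash
cat >> h.py <<'E'
def orange(c,box):
    hsv=cv2.cvtColor(c['pixels'],cv2.COLOR_RGB2HSV)
    m=cv2.inRange(hsv,(7,150,110),(18,255,255)); k=np.zeros_like(m); x0,y0,x1,y1=box; k[y0:y1,x0:x1]=m[y0:y1,x0:x1]
    return k
E
python3 - <<'E'
from h import *
for n,box in(('top',(295,160,335,230)),('side',(290,195,390,245))):
    c=grab(n); m=orange(c,box); P=pts(c)
    q=P[m>0]; q=q[np.abs(q[:,2]-.057)<.008]; print(n,(m>0).sum(),len(q),'min',q.min(0),'max',q.max(0),'med z',np.median(q[:,2]))
    v,u=np.nonzero(m)
    g=np.array([ray(c,a,b,.057) for a,b in zip(u,v)]); ok=np.abs(P[m>0][:,2]-.057)<.006; g=g[ok]
    r=cv2.minAreaRect((g[:,:2]*1000).astype(np.float32)); print('rect',r)
    # centre line: mid y per x
    for x in np.arange(g[:,0].min(),g[:,0].max(),.02):
        s=g[(g[:,0]>=x)&(g[:,0]<x+.02)]; print(round(x,3),s[:,1].min().round(4),s[:,1].max().round(4),len(s))
    # tester base top: z~22mm
    b=(np.abs(P[...,2]-.022)<.004)&(P[...,0]>.35)&(P[...,0]<.75)&(abs(P[...,1])<.2)
    m2=b.astype(np.uint8); 
    nn,l,s,ce=cv2.connectedComponentsWithStats(m2); i=1+np.argmax(s[1:,4]); q=P[l==i]; print('base',s[i],q.min(0),q.max(0),cv2.minAreaRect((q[:,:2]*1000).astype(np.float32)))
    # grip
    hsv=cv2.cvtColor(c['pixels'],cv2.COLOR_RGB2HSV)
    k=(P[...,2]>.22)&(P[...,2]<.32)&(P[...,0]>.4)&(P[...,0]<.75)&(P[...,1]<-.05)&(P[...,1]>-.3)
    q=P[k]; dark=hsv[...,2][k]<60; print('lever',len(q),q[dark].min(0) if dark.any() else 0,q[dark].max(0) if dark.any() else 0, np.median(q[dark],0))
    big=cv2.resize(c['pixels'][:,:,::-1][120:240,270:400] if n=='top' else c['pixels'][:,:,::-1][150:260,290:430],None,fx=5,fy=5,interpolation=cv2.INTER_CUBIC)[:600,:800]; cv2.imwrite(f'pics/{n}crop.png',big)
E
```

```text
top 449 392 min [ 0.43147793 -0.04632717  0.04901078] max [ 0.61252866 -0.00752825  0.06488044] med z 0.05656268876090975
rect ((521.8192749023438, -27.01666831970215), (37.4553337097168, 180.74761962890625), 89.28605651855469)
0.432 -0.0435 -0.0077 45
0.452 -0.0398 -0.0075 23
0.472 -0.0431 -0.0108 35
0.492 -0.043 -0.0105 44
0.512 -0.0427 -0.0103 34
0.532 -0.0461 -0.0101 45
0.552 -0.046 -0.0099 39
0.572 -0.0458 -0.0133 25
0.592 -0.0456 -0.0095 41
0.612 -0.0238 -0.0094 4
base [298 138  13  46 257] [ 0.5687334  -0.00663407  0.01801615] [0.73693047 0.03846459 0.02594505] ((652.7703857421875, 16.389877319335938), (168.1668701171875, 44.19381332397461), 0.645143985748291)
lever 368 [ 0.59860957 -0.25420465  0.22464068] [ 0.70641126 -0.05268242  0.29726382] [ 0.60945207 -0.21397561  0.27733781]
side 651 580 min [ 0.42797661 -0.05080418  0.04908229] max [ 0.64644291 -0.00102257  0.06408743] med z 0.05601630266405799
rect ((536.6827392578125, -28.600053787231445), (46.59477233886719, 217.9544677734375), 88.11222076416016)
0.427 -0.0484 -0.0069 57
0.447 -0.0472 -0.0063 35
0.467 -0.0485 -0.0069 59
0.487 -0.0504 -0.0075 58
0.507 -0.0511 -0.0088 57
0.527 -0.05 -0.0082 59
0.547 -0.0513 -0.0063 59
0.567 -0.0502 -0.0069 48
0.587 -0.0539 -0.0082 49
0.607 -0.0515 -0.0101 33
0.627 -0.0516 -0.0172 34
base [348 216  55  27 680] [ 0.5605554  -0.11708985  0.01800065] [ 0.73338896 -0.02185747  0.02596977] ((646.6886596679688, -66.87588500976562), (95.7059555053711, 170.49221801757812), 88.05330657958984)
lever 318 [ 0.59615257 -0.25964323  0.22013751] [ 0.71169226 -0.05002646  0.2889492 ] [ 0.60736635 -0.22311006  0.27564174]
```

View pics/topcrop.png

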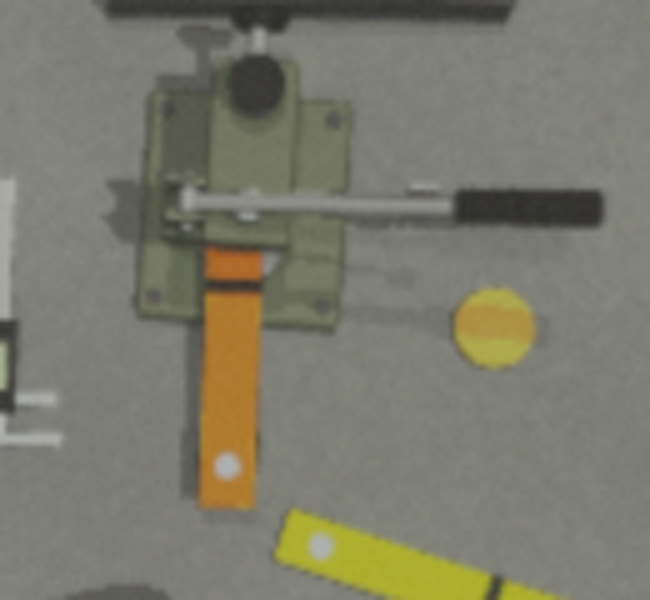

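View pics/sidecrop.png

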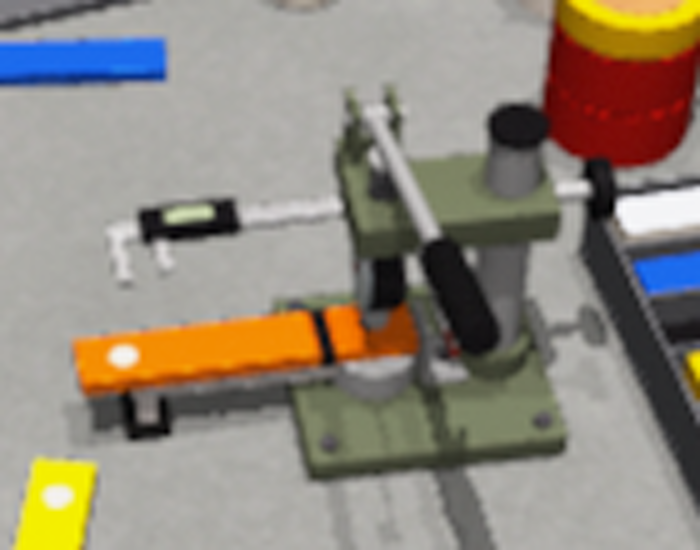

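The crops show base corners in the top crop at about (151,92), (350,101), (335,330), (137,315). The spot is at (227,466), the stripe at (233,285), and the grip runs (457,207)–(602,208). The side view shows the tested end stopping a little short of the stop.

Run:
```python
from h import *
c=grab('top'); f=lambda x,y,h:ray(c,270+(x-2)/5,120+(y-2)/5,h)
C=[f(*p,.022)[:2] for p in((151,92),(350,101),(335,330),(137,315))]
print(np.round(C,4))
for i,j in((3,0),(2,1)):
    d=C[j]-C[i]; print('yaw x-edge',np.degrees(np.arctan2(d[1],d[0])),np.linalg.norm(d))
for i,j in((1,0),(2,3)):
    d=C[j]-C[i]; print('yaw y-edge',np.degrees(np.arctan2(-d[0],d[1])),np.linalg.norm(d))
m=np.mean(C,0);print('base mid (30,0)',m)
g0=f(457,207,.266+.0125+.012); g1=f(602,208,.266-.0125*-1+.012)
# grip ends z = 266±47*sin.27=±12.5
a=f(457,207,.2535);b=f(602,208,.2785);print('grip',a,b,np.linalg.norm(a-b))
h=f(187,197,.205);print('hinge',h); d=h-b; print('lever yaw',np.degrees(np.arctan2(-d[0],d[1])))
print('spot',f(227,466,.057),'stripe',f(233,285,.057), 'end corners',f(199,506,.057),f(255,509,.057),'stripe ends',f(203,286,.057),f(264,286,.057))
s=grab('side'); f=lambda x,y,h:ray(s,290+(x-2)/5,150+(y-2)/5,h)
C=[f(*p,.022) for p in((312,474),(562,442))]; d=(C[1]-C[0]); print('side base',np.round(C,4),np.degrees(np.arctan2(d[1],d[0])),np.linalg.norm(d))
print('side spot',f(123,355,.057),'end',f(78,342,.057),f(85,393,.057),'stripe',f(312,312,.057),f(328,361,.057), 'tested corner',f(418,348,.057))
print('grip',f(438,248,.2535),f(480,335,.2785), 'foot',f(376,325,.067))
```

```text
[[ 0.7365  0.033 ]
 [ 0.7318 -0.1143]
 [ 0.561  -0.1042]
 [ 0.5702  0.041 ]]
yaw x-edge -2.76693534185522 0.16644872995592663
yaw x-edge -3.377843277199528 0.17110002456194176
yaw y-edge -1.824797825138524 0.14729548603020384
yaw y-edge -3.6412218210423606 0.14546821384456396
base mid (30,0) [ 0.64984456 -0.03611985]
grip [ 0.61300348 -0.1689146   0.2535    ] [ 0.60923246 -0.25885162  0.2785    ] 0.09342317214637698
hinge [0.62579716 0.00570349 0.205     ]
lever yaw -3.58280801090912
spot [ 0.4576323  -0.02542289  0.057     ] stripe [ 0.5882806  -0.02839915  0.057     ] end corners [ 0.42879672 -0.0057355   0.057     ] [ 0.42711369 -0.04572603  0.057     ] stripe ends [ 0.58727547 -0.00680687  0.057     ] [ 0.5878416  -0.05073469  0.057     ]
side base [[ 0.5613 -0.116   0.022 ]
 [ 0.7234 -0.1211  0.022 ]] -1.8206220179457786 0.16220838257132292
side spot [ 0.45761973 -0.02408183  0.057     ] end [ 0.431189   -0.00700744  0.057     ] [ 0.4285194  -0.05195595  0.057     ] stripe [ 0.58509348 -0.01009253  0.057     ] [ 0.58501828 -0.05496742  0.057     ] tested corner [ 0.64434481 -0.05511679  0.057     ]
grip [ 0.61362719 -0.1642595   0.2535    ] [ 0.60873218 -0.25596415  0.2785    ] foot [ 0.62013111 -0.0392134   0.067     ]
```

Measured: tester origin ≈ (0.620, -0.034) with yaw ≈ -3°. The bar centre is (0.5376, -0.027), yaw ≈ -1.4° (spot to stripe 130.7 mm against 130 expected), and the tested end is 2–3 mm short of the stop. Next I move above the bar centre.

Emit:
{"method": "carry_out", "body": {"motion": "0.017 0.0244 0 0 0 -1.1 0;0.017 0.0244 0 0 0 -1.1 0;0.017 0.0244 0 0 0 -1.1 0;0.017 0.0244 0 0 0 -1.1 0;0.017 0.0244 0 0 0 -1.1 0;0.017 0.0244 0 0 0 -1.1 0;0.017 0.0244 0 0 0 -1.1 0;0.017 0.0244 0 0 0 -1.1 0;0.017 0.0244 0 0 0 -1.1 0;0.017 0.0244 0 0 0 -1.1 0;0.017 0.0244 0 0 0 -1.1 0;0.017 0.0244 0 0 0 -1.1 0;0.017 0.0244 0 0 0 -1.1 0;0.017 0.0244 0 0 0 -1.1 0;0.017 0.0244 0 0 0 -1.1 0;0.017 0.0244 0 0 0 -1.1 0;0.017 0.0244 0 0 0 -1.1 0;0.017 0.0244 0 0 0 -1.1 0;0.017 0.0244 0 0 0 -1.1 0;0.017 0.0244 0 0 0 -1.1 0", "grip_force": 15}}

```text
time_s: 1.97
ee_pos: [0.5327, -0.0259, 0.2054]
eef_rot: [-3.142, 0.0, -0.028]
force: [-0.1, -0.1, -0.1]
grip_width: 0.0944
grip_force: 0.0
```

Emit:
{"method": "carry_out", "body": {"motion": "0.001 0 -0.017 0 0 0 0;0.001 0 -0.017 0 0 0 0;0 0 -0.017 0 0 0 0;0 0 -0.017 0 0 0 0;0 0 -0.017 0 0 0 0;0 0 -0.017 0 0 0 0;0 0 -0.017 0 0 0 0;0 0 -0.017 0 0 0 0;0 0 -0.017 0 0 0 0;0 0 -0.01 0 0 0 0;0 0 -0.01 0 0 0 0;0 0 0 0 0 0 0;0 0 0 0 0 0 0"}}

```text
time_s: 3.05
ee_pos: [0.5342, -0.0274, 0.0326]
eef_rot: [-3.142, 0.0, -0.027]
force: [1.1, 0.8, 0.3]
grip_width: 0.0939
grip_force: 0.0
```

Run:
```python
from h import *
o=ctrl.get_obs();print(o['ee_pos'],o['eef_rot'],o['qpos'],o['force'])
c=grab('side'); cv2.imwrite('pics/s2.png',cv2.resize(c['pixels'][120:260,260:440,::-1],None,fx=4,fy=4,interpolation=cv2.INTER_CUBIC))
```

```text
[ 0.53419286 -0.0273662   0.03258659] [-3.14158788e+00  1.63183430e-04 -2.71771514e-02] [-1.19657438e-01  4.76637505e-01  1.71886025e+00 -1.27166478e-05
  9.46257823e-01  1.47832348e+00] [1.07218307 0.78268176 0.25911286]
```

View pics/s2.png

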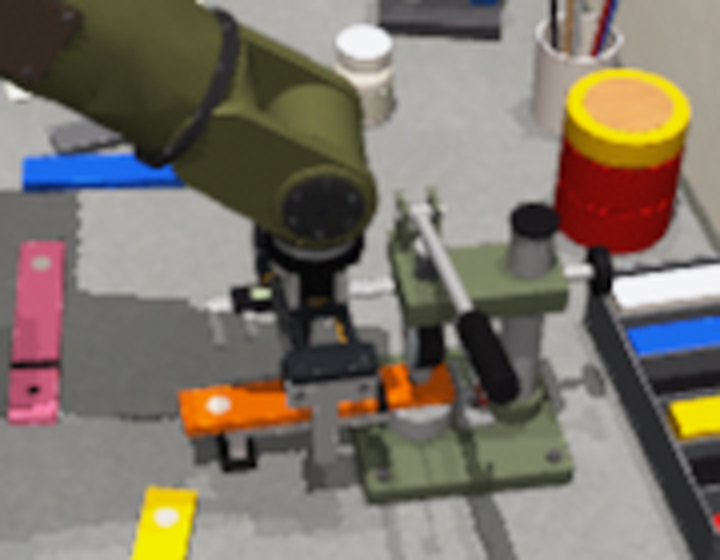

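The fingers straddle the bar just outside the base casting, clear of the tester (finger at (325,440), bar end at (190,410)). Closing now.

Emit:
{"method": "carry_out", "body": {"motion": "0 0 0 0 0 0 255;0 0 0 0 0 0 255;0 0 0 0 0 0 255;0 0 0 0 0 0 255;0 0 0 0 0 0 255;0 0 0 0 0 0 255;0 0 0 0 0 0 255;0 0 0 0 0 0 255;0 0 0 0 0 0 255;0 0 0 0 0 0 255", "grip_force": 20}}

```text
time_s: 3.93
ee_pos: [0.5341, -0.0273, 0.0325]
eef_rot: [-3.142, -0.0, -0.027]
force: [0.0, 0.2, 0.7]
grip_width: 0.0399
grip_force: 20.0
```

Emit:
{"method": "carry_out", "body": {"motion": "0 0 0.002 0 0 0 255;0 0 0.002 0 0 0 255;-0.01 0 0 0 0 0 255;-0.018 0 0 0 0 0 255;-0.018 0 0 0 0 0 255;-0.018 0 0 0 0 0 255;-0.018 0 0 0 0 0 255;-0.018 0 0 0 0 0 255;-0.018 0.002 0.005 0 0 0 255;-0.018 0.004 0.01 0 0 0 255;-0.01 0.005 0.015 0 0 3 255;0 0.005 0.02 0 0 5 255;0 0.005 0.02 0 0 6 255;0 0.006 0.02 0 0 6 255;0 0 0.02 0 0 6 255;0 0 0.02 0 0 6 255;0 0 0 0 0 6 255;0 0 0 0 0 6 255;0 0 0 0 0 6 255;0 0 0 0 0 6 255"}}

```text
time_s: 5.6
ee_pos: [0.3881, -0.0004, 0.1667]
eef_rot: [3.141, -0.0, 0.955]
force: [0.1, 0.5, -0.5]
grip_width: 0.0397
grip_force: 20.0
```

Emit:
{"method": "carry_out", "body": {"motion": "0 0 0 0 0 6 255;0 0 0 0 0 6 255;0 0 0 0 0 6 255;0 0 0 0 0 6 255;0 0 0 0 0 6 255;0 0 0 0 0 6 255;0 0 0 0 0 6 255;0 0 0 0 0 6 255;0 0 0 0 0 6 255;0 0 0 0 0 6 255;0 0 0 0 0 6 255;0 0 0 0 0 6 255;0 0 0 0 0 6 255;0 0 0 0 0 6 255;0 0 0 0 0 6 255;0 0 0 0 0 6 255;0 0 0 0 0 6 255;0 0 0 0 0 6 255;0 0 0 0 0 6 255;0 0 0 0 0 4 255"}}

```text
time_s: 7.27
ee_pos: [0.388, -0.0004, 0.1666]
eef_rot: [-3.142, 0.0, 3.015]
force: [0.0, 0.7, -0.1]
grip_width: 0.0397
grip_force: 20.0
```

Run:
```python
from h import *
o=ctrl.get_obs();print(o['ee_pos'],o['eef_rot'],o['qpos'],o['force'],o['grip_width'])
c=grab('side'); cv2.imwrite('pics/s3.png',cv2.resize(c['pixels'][80:260,200:440,::-1],None,fx=3,fy=3,interpolation=cv2.INTER_CUBIC))
```

```text
[ 0.38804478 -0.00039089  0.16663848] [-3.14153604e+00  2.71583746e-04  3.01539667e+00] [-9.54212010e-02 -2.85476113e-02  1.98932032e+00 -7.02190470e-05
  1.18055024e+00 -1.53999484e+00] [ 0.0455811   0.70428321 -0.05262497] 0.03966947193682442
```

View pics/s3.png

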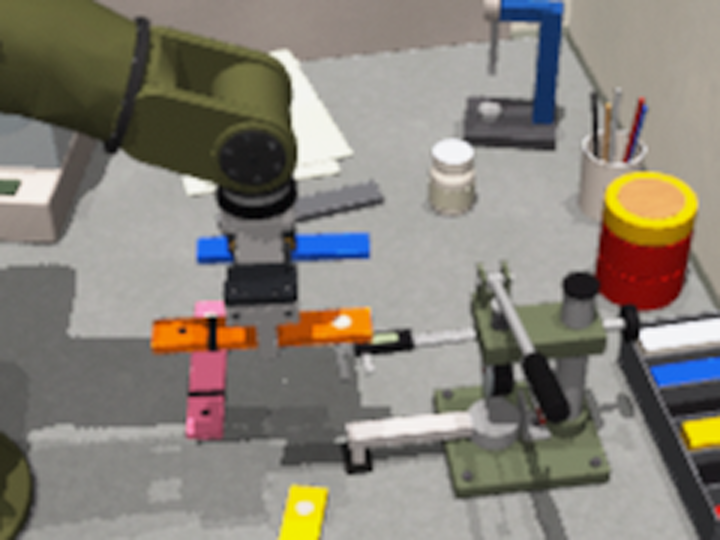

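The bar is flipped: the white spot (342,322) now faces the tester and the tested end with stripe is at (160,335). The rest is now visible at (345,430)–(470,425), so I measure its line and the bar in hand.

Run:
```python
from h import *
def fit(name,g,hw):
    r=cv2.minAreaRect((g[:,:2]*1000).astype(np.float32)); print(name,len(g),r)
    xs=np.arange(g[:,0].min()+.008,g[:,0].max()-.008,.005);mid=[]
    for x in xs:
        s=g[abs(g[:,0]-x)<.005]
        mid.append((s[:,1].min()+s[:,1].max())/2)
    p=np.polyfit(xs,mid,1);print('  line yaw',np.degrees(np.arctan(p[0])),'y@.5',np.polyval(p,.5),'y@.40',np.polyval(p,.4),'x',g[:,0].min(),g[:,0].max())
for n in('top','side'):
    c=grab(n);P=pts(c);hsv=cv2.cvtColor(c['pixels'],cv2.COLOR_RGB2HSV)
    m=(abs(P[...,2]-.045)<.008)&(P[...,0]>.44)&(P[...,0]<.585)&(abs(P[...,1]+.028)<.035)&(hsv[...,2]>(110 if n=='top' else 150))
    v,u=np.nonzero(m);
    if len(u)>20: fit(n+' rest',np.array([ray(c,a,b,.045) for a,b in zip(u,v)]),.012)
    m=cv2.inRange(hsv,(7,150,90),(18,255,255))>0
    m&=(abs(P[...,2]-.19)<.012)&(P[...,0]<.55)
    v,u=np.nonzero(m);print(len(u), P[m][:,2].mean() if len(u) else 0)
    if len(u)>20:
        fit(n+' bar',np.array([ray(c,a,b,.191) for a,b in zip(u,v)]),.02)
        q=P[m]; A=np.c_[q[:,:2],np.ones(len(q))]; print('  slope',np.linalg.lstsq(A,q[:,2],rcond=None)[0])
    # stop plate / foot : print
    if n=='side':
        m=(hsv[...,1]>150)&((hsv[...,0]<5)|(hsv[...,0]>175));  m[:, :350]=0; m[250:]=0;m[:180]=0; v,u=np.nonzero(m&(u0:=np.ones_like(m)) ); print('red',len(u))
```

```text
top rest 148 ((523.8626708984375, -29.238601684570312), (23.78507423400879, 123.68351745605469), 86.74580383300781)Traceback (most recent call last):
  File "<stdin>", line 13, in <module>
  File "<stdin>", line 7, in fit
    return umr_minimum(a, axis, None, out, keepdims, initial, where)
ValueError: zero-size array to reduction operation minimum which has no identity
```

```bash
cat >> h.py <<'E'
def rect(c,m,h,name=''):
    v,u=np.nonzero(m)
    if len(u)<20: print(name,'few',len(u));return
    g=np.array([ray(c,a,b,h) for a,b in zip(u,v)])
    vx,vy,x0,y0=cv2.fitLine((g[:,:2]*1000).astype(np.float32),cv2.DIST_L2,0,.01,.01).ravel()
    print(name,len(u),[np.round(t,1) for t in cv2.minAreaRect((g[:,:2]*1000).astype(np.float32))],'fit yaw',round(float(np.degrees(np.arctan(vy/vx))),2),'mean',round(float(x0),1),round(float(y0),1),'x',g[:,0].min().round(4),g[:,0].max().round(4))
E
python3 - <<'E'
from h import *
for n in('top','side'):
    c=grab(n);P=pts(c);hsv=cv2.cvtColor(c['pixels'],cv2.COLOR_RGB2HSV)
    m=(abs(P[...,2]-.045)<.008)&(P[...,0]>.44)&(P[...,0]<.585)&(abs(P[...,1]+.028)<.035)&(hsv[...,2]>(110 if n=='top' else 150))
    rect(c,m,.045,n+' rest')
    m=(cv2.inRange(hsv,(7,150,90),(18,255,255))>0)&(abs(P[...,2]-.19)<.012)&(P[...,0]<.55)
    rect(c,m,.191,n+' bar')
    q=P[m]
    if len(q)>20: print('  slope',np.linalg.lstsq(np.c_[q[:,:2],np.ones(len(q))],q[:,2],rcond=None)[0],q.mean(0))
E
```

```text
top rest 141 [array([525.5, -29.3]), array([ 23.8, 119.8]), np.float64(86.7)] fit yaw -0.59 mean 541.3 -30.7 x 0.4651 0.585
top bar 175 [array([413.,  -7.]), array([ 37.7, 154.2]), np.float64(83.2)] fit yaw -6.03 mean 426.6 -9.0 x 0.3349 0.4904
  slope [0.00380097 0.00823241 0.1894028 ] [ 0.42663654 -0.00900155  0.19095033]
side rest 248 [array([522.5, -29.9]), array([ 29. , 124.5]), np.float64(87.0)] fit yaw -2.89 mean 522.6 -30.0 x 0.4608 0.5841
side bar 582 [array([379.8,  -8.1]), array([ 47.8, 218.6]), np.float64(83.1)] fit yaw -7.26 mean 378.4 -10.4 x 0.2699 0.4893
  slope [0.01152089 0.09764116 0.18552842] [ 0.37850063 -0.00832248  0.18907647]
```

The rest line passes (0.524, -0.0293) at yaw ≈ -3.1°, and the bar sits aligned with the gripper. Next I line up and lower to just above rest level.

Emit:
{"method": "carry_out", "body": {"motion": "0 -0.00215 -0.013 0 0 0.413 255;0 -0.00215 -0.013 0 0 0.413 255;0 -0.00215 -0.013 0 0 0.413 255;0 -0.00215 -0.013 0 0 0.413 255;0 -0.00215 -0.013 0 0 0.413 255;0 -0.00215 -0.013 0 0 0.413 255;0 -0.00215 -0.013 0 0 0.413 255;0 -0.00215 -0.013 0 0 0.413 255;0 -0.00215 -0.013 0 0 0.413 255;0 -0.00215 -0.013 0 0 0.413 255;0 0 0 0 0 0 255;0 0 0 0 0 0 255"}}

```text
time_s: 8.47
ee_pos: [0.3879, -0.0219, 0.0364]
eef_rot: [3.141, -0.001, 3.08]
force: [1.0, 1.2, -1.4]
grip_width: 0.0399
grip_force: 20.0
```

Run:
```python
from h import *
o=ctrl.get_obs();print(o['ee_pos'],o['eef_rot'],o['force'])
for n in('top','side'):
    c=grab(n);P=pts(c);hsv=cv2.cvtColor(c['pixels'],cv2.COLOR_RGB2HSV)
    m=(cv2.inRange(hsv,(7,150,90),(18,255,255))>0)&(abs(P[...,2]-.061)<.012)&(P[...,0]<.55)&(abs(P[...,1]+.025)<.05)
    rect(c,m,.061,n+' bar')
    m=(abs(P[...,2]-.045)<.006)&(P[...,0]>.5)&(P[...,0]<.585)&(abs(P[...,1]+.028)<.035)&(hsv[...,2]>(110 if n=='top' else 150))
    rect(c,m,.045,n+' rest')
```

```text
[ 0.38789811 -0.02185102  0.03642754] [ 3.14148226e+00 -1.10699233e-03  3.07973795e+00] [ 1.04314888  1.20719185 -1.37143331]
top bar 98 [array([463.8, -28.9]), array([50. , 35.7]), np.float64(0.5)] fit yaw -1.08 mean 463.6 -29.1 x 0.4389 0.4888
top rest 117 [array([542.5, -30.3]), array([23.7, 84.3]), np.float64(86.6)] fit yaw -2.9 mean 541.3 -31.1 x 0.501 0.5849
side bar 503 [array([380.8, -27.6]), array([ 48.2, 217.5]), np.float64(87.1)] fit yaw -3.38 mean 374.1 -29.7 x 0.2715 0.4898
side rest 164 [array([542.7, -31. ]), array([28.6, 85.9]), np.float64(86.6)] fit yaw -3.64 mean 542.2 -30.5 x 0.5002 0.5851
```

Run:
```python
from h import *
o=ctrl.get_obs();e=o['ee_pos']
for n in('top','side'):
    c=grab(n);P=pts(c);hsv=cv2.cvtColor(c['pixels'],cv2.COLOR_RGB2HSV)
    m=((hsv[...,1]<120)&(hsv[...,2]>120)&(abs(P[...,2]-.061)<.02)&(abs(P[...,0]-.465)<.017)&(abs(P[...,1]+.027)<.013)).astype(np.uint8)
    v,u=np.nonzero(m); w=(255-hsv[...,1][v,u]).astype(float); print(n,'spot px',len(u),(u*w).sum()/w.sum(),(v*w).sum()/w.sum(),ray(c,(u*w).sum()/w.sum(),(v*w).sum()/w.sum(),.061))
    G=c['pixels'].astype(float)
    if n=='top':
        # sat profile across rows (y) : print saturation of rows crossing the bar
        for x in(.445,.455,.48):
            out=[]
            for y in np.arange(.0,-.058,-.0015):
                K=c['K'];d=rot(c['attitude']).T@(np.array([x,y,.061])-c['position']); uu=K[0,0]*d[0]/-d[2]+K[0,2]; vv=K[1,2]-K[1,1]*d[1]/-d[2]
                out.append((y,cv2.getRectSubPix(hsv[...,1].astype(np.float32),(1,1),(uu,vv))[0,0]))
            out=np.array(out); t=(out[:,1].max()+out[:,1].min())/2; k=np.nonzero(out[:,1]>t)[0]; print(x,'edges',out[k[0],0],out[k[-1],0],'mid',(out[k[0],0]+out[k[-1],0])/2)
    z=cv2.resize(c['pixels'][120:260,230:400,::-1],None,fx=4,fy=4,interpolation=cv2.INTER_CUBIC);cv2.imwrite(f'pics/{n}4.png',z)
```

```text
top spot px 27 316.0877225178932 211.47164617360983 [ 0.46213649 -0.0291823   0.061     ]
0.445 edges -0.0075 -0.048 mid -0.02775
0.455 edges -0.009000000000000001 -0.048 mid -0.0285
0.48 edges -0.009000000000000001 -0.0495 mid -0.02925
side spot px 21 315.7357587362374 220.2900909526089 [ 0.46209867 -0.02748795  0.061     ]
```

View pics/top4.png

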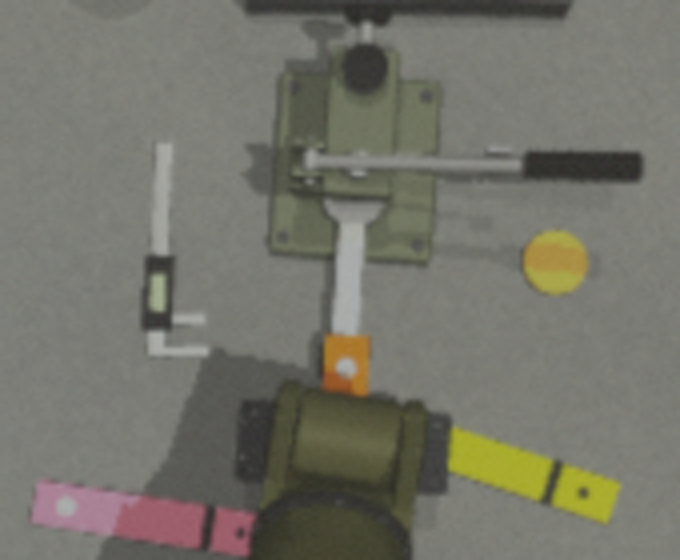

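In the top view the bar in hand (edges 324–369, spot at 346) lies about 1 px (3 mm) to -y of the rest line, which extends to ≈ 342 there. The side view agrees, so I shift +3 mm in y and then slide in along the rest direction.

Emit:
{"method": "carry_out", "body": {"motion": "0 0.0015 0 0 0 0 255;0 0.0015 0 0 0 0 255;0.012 -0.0007 0 0 0 0 255;0.012 -0.0007 0 0 0 0 255;0.012 -0.0007 0 0 0 0 255;0.012 -0.0007 0 0 0 0 255;0.012 -0.0007 0 0 0 0 255;0.012 -0.0007 0 0 0 0 255;0.012 -0.0007 0 0 0 0 255;0.012 -0.0007 0 0 0 0 255;0.012 -0.0007 0 0 0 0 255;0.012 -0.0007 0 0 0 0 255;0.012 -0.0007 0 0 0 0 255;0.01 -0.0005 0 0 0 0 255;0 0 0 0 0 0 255;0 0 0 0 0 0 255"}}

```text
time_s: 10.0
ee_pos: [0.5299, -0.0269, 0.0363]
eef_rot: [-3.142, -0.0, 3.082]
force: [0.1, 0.6, -1.6]
grip_width: 0.0398
grip_force: 20.0
```

```bash
cat > chk.py <<'E'
from h import *
import sys
h=float(sys.argv[1]); o=ctrl.get_obs();print(o['ee_pos'],o['eef_rot'],o['force'])
for n in('top','side'):
    c=grab(n);P=pts(c);hsv=cv2.cvtColor(c['pixels'],cv2.COLOR_RGB2HSV)
    m0=(cv2.inRange(hsv,(7,130,90),(18,255,255))>0)&(abs(P[...,2]-h)<.012)&(P[...,0]<.67)&(abs(P[...,1]+.028)<.05)
    rect(c,m0,h,n+' bar')
    near=cv2.dilate(m0.astype(np.uint8),np.ones((9,9)))>0
    for nm,m in(('spot',(hsv[...,1]<110)&(hsv[...,2]>150)&(P[...,0]>.595)&(P[...,0]<.66)),('stripe',(hsv[...,2]<75)&(abs(P[...,0]-.49)<.015))):
        m&=near&(abs(P[...,2]-h)<.012)&(abs(P[...,1]+.028)<.03)
        v,u=np.nonzero(m)
        if len(u)>4: print(n,nm,len(u),ray(c,u.mean(),v.mean(),h))
    z=cv2.resize(c['pixels'][140:250,270:410,::-1],None,fx=5,fy=5,interpolation=cv2.INTER_CUBIC);cv2.imwrite(f'pics/{n}_{sys.argv[2]}.png',z)
E
python3 chk.py .061 a
```

```text
[ 0.52987505 -0.02685381  0.03629098] [-3.14159055e+00 -3.77764996e-04  3.08187951e+00] [ 0.05525008  0.61539122 -1.56558095]
top bar few 15
top spot 6 [ 0.60691936 -0.03520208  0.061     ]
side bar 482 [array([520.4, -32.9]), array([ 49.4, 218.7]), np.float64(87.5)] fit yaw -5.25 mean 505.5 -35.0 x 0.4111 0.6293
side spot 14 [ 0.60345012 -0.03400947  0.061     ]
```

Emit:
{"method": "carry_out", "body": {"motion": "0.004 -0.0002 -0.001 0 0 0 255;0.004 -0.0002 -0.001 0 0 0 255;0.002 -0.0001 -0.001 0 0 0 255;0 0 -0.0005 0 0 0 255;0 0 0 0 0 0 255;0 0 0 0 0 0 255;0 0 0 0 0 0 255"}}

```text
time_s: 10.68
ee_pos: [0.54, -0.0275, 0.0329]
eef_rot: [-3.142, -0.0, 3.082]
force: [-0.3, -0.3, -1.3]
grip_width: 0.0396
grip_force: 20.0
```

Emit:
{"method": "carry_out", "body": {"motion": "0.002 -0.0001 0 0 0 0 255;0.0015 -0.0001 0 0 0 0 255;0.001 -0.0001 0 0 0 0 255;0 0 0 0 0 0 255;0 0 0 0 0 0 255"}}

```text
time_s: 11.1
ee_pos: [0.5446, -0.0279, 0.0329]
eef_rot: [3.142, -0.0, 3.082]
force: [-0.0, -0.2, -1.0]
grip_width: 0.0396
grip_force: 20.0
```

Emit:
{"method": "carry_out", "body": {"motion": "0.001 0 0 0 0 0 255;0 0 0 0 0 0 255;0 0 0 0 0 0 255"}}

```text
time_s: 11.35
ee_pos: [0.5456, -0.0279, 0.0329]
eef_rot: [-3.142, 0.0, 3.082]
force: [1.1, -0.9, -0.5]
grip_width: 0.0397
grip_force: 20.0
```

Emit:
{"method": "carry_out", "body": {"motion": "0.001 0 0 0 0 0 255;0 0 0 0 0 0 255;0 0 0 0 0 0 255"}}

```text
time_s: 11.6
ee_pos: [0.5466, -0.0279, 0.0329]
eef_rot: [-3.142, 0.0, 3.082]
force: [-0.1, -1.3, -1.6]
grip_width: 0.0396
grip_force: 20.0
```

Emit:
{"method": "carry_out", "body": {"motion": "0.001 -0.0001 0 0 0 0 255;0 0 0 0 0 0 255;0 0 0 0 0 0 255"}}

```text
time_s: 11.85
ee_pos: [0.5476, -0.0279, 0.0329]
eef_rot: [3.142, 0.0, 3.082]
force: [-0.2, -0.0, -1.0]
grip_width: 0.0398
grip_force: 20.0
```

Emit:
{"method": "carry_out", "body": {"motion": "0.001 0 0 0 0 0 255;0 0 0 0 0 0 255;0 0 0 0 0 0 255"}}

```text
time_s: 12.1
ee_pos: [0.5478, -0.0278, 0.0327]
eef_rot: [3.141, -0.002, 3.082]
force: [-4.7, 0.8, 0.2]
grip_width: 0.0395
grip_force: 19.9
```

Emit:
{"method": "carry_out", "body": {"motion": "0.001 -0.0001 0 0 0 0 255;0 0 0 0 0 0 255;0 0 0 0 0 0 255"}}

```text
time_s: 12.35
ee_pos: [0.5479, -0.0278, 0.0326]
eef_rot: [3.142, -0.004, 3.082]
force: [-12.7, 0.4, 5.0]
grip_width: 0.0397
grip_force: 20.0
```

Emit:
{"method": "carry_out", "body": {"motion": "-0.001 0 -0.0003 0 0 0 255;0 0 0 0 0 0 255;0 0 0 0 0 0 140;0 0 0 0 0 0 120;0 0 0 0 0 0 120;0 0 0 0 0 0 120;0 0 0 0 0 0 120;0 0 0 0 0 0 60;0 0 0 0 0 0 60;0 0 0 0 0 0 60"}}

```text
time_s: 13.18
ee_pos: [0.5486, -0.0281, 0.0326]
eef_rot: [-3.142, 0.0, 3.082]
force: [-0.1, 0.4, -0.7]
grip_width: 0.0662
grip_force: 0.0
```

```bash
python3 chk.py .057 b
```

```text
[ 0.54862973 -0.0280504   0.03262613] [-3.14158782e+00  6.59615681e-05  3.08179570e+00] [-0.14736421  0.3524774  -0.69196641]
top bar few 0
side bar 494 [array([539.8, -34.5]), array([ 49. , 220.3]), np.float64(86.5)] fit yaw -5.11 mean 527.0 -36.3 x 0.4295 0.6502
side stripe 26 [ 0.49098191 -0.02770209  0.057     ]
```

View pics/side_b.png

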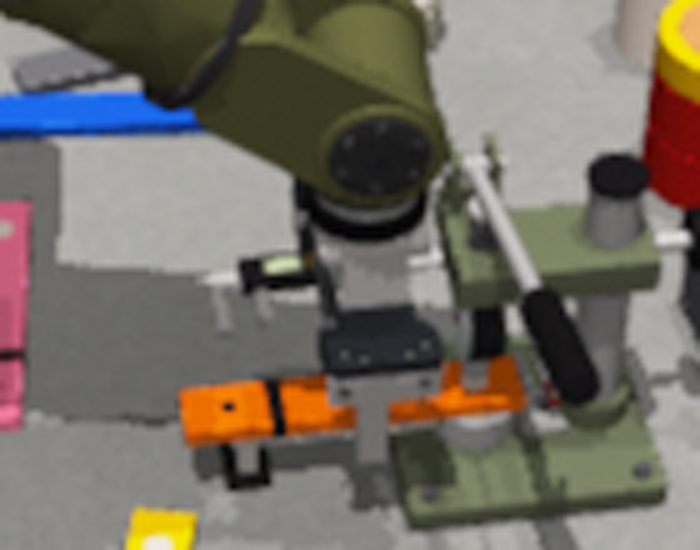

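The bar lies on the rest with its far end at x ≈ 0.650, the stop, and the gripper is released. The dot is at (230,407) and the stripe at (275,407), towards the robot. Rising clear now.

Emit:
{"method": "carry_out", "body": {"motion": "0 0 0.01 0 0 0 60;0 0 0.015 0 0 0 60;0 0 0.02 0 0 0 60;-0.01 0 0.03 0 0 0 60;-0.02 0 0.03 0 0 0 120;-0.03 0 0.03 0 0 0 255;-0.035 0 0.03 0 0 0 255;-0.035 -0.01 0.03 0 0 0 255;-0.02 -0.02 0.03 0 0 0 255;0 -0.03 0.03 0 0 0 255;0 -0.03 0.03 0 0 0 255;0 -0.03 0.015 0 0 0 255;0 -0.03 0 0 0 0 255;0 -0.038 0 0 0 0 255;0 0 0 0 0 0 255;0 0 0 0 0 0 255"}}

```text
time_s: 14.62
ee_pos: [0.406, -0.2149, 0.3249]
eef_rot: [3.141, -0.0, 3.079]
force: [-0.7, 0.3, -0.1]
grip_width: 0.0005
grip_force: 0.0
```

```bash
python3 chk.py .057 c
```

```text
[ 0.40604342 -0.21489105  0.32491274] [ 3.14144359e+00 -2.66855123e-04  3.07901762e+00] [-0.67172706  0.3264914  -0.1257099 ]
top bar 506 [array([521.4, -29.6]), array([ 39.8, 180.9]), np.float64(87.1)] fit yaw -3.0 mean 521.5 -29.9 x 0.4317 0.6122
top stripe 17 [ 0.49160916 -0.0316048   0.057     ]
side bar 668 [array([539.9, -33.6]), array([ 50.7, 220.3]), np.float64(86.5)] fit yaw -3.19 mean 538.6 -34.9 x 0.4295 0.6502
side spot 5 [ 0.60812736 -0.06495675  0.057     ]
side stripe 22 [ 0.49065942 -0.03453718  0.057     ]
```

View pics/top_c.png

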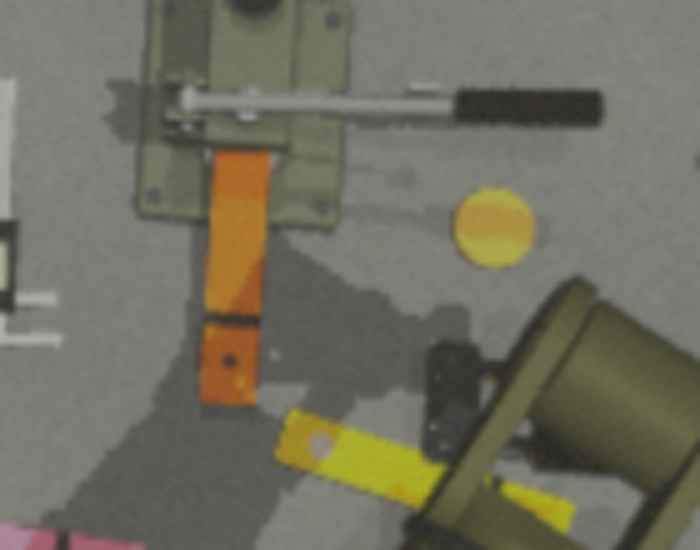

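The bar is centred within about 0.5 mm of the rest line (yaw -3.0°, mean (0.5215,-0.0299)), and the far end is at the stop. Dot and stripe at (230,360) and (232,320) face the robot. Next I move over the lever grip.

Emit:
{"method": "carry_out", "body": {"motion": "0.02 0 0 0 0 0 255;0.02 0 0 0 0 0 255;0.02 0 0 0 0 0 255;0.02 0 0 0 0 0 255;0.02 0 0 0 0 0 255;0.02 0 0 0 0 0 255;0.02 0 0 0 0 0 255;0.02 0 0 0 0 0 255;0.02 -0.002 0 0 0 0 255;0.02 -0.002 0 0 0 0 255;0.005 0 0 0 0 0 255;0 0 -0.01 0 0 0 255;0 0 -0.01 0 0 0 255;0 0 -0.01 0 0 0 255;0 0 0 0 0 0 255;0 0 0 0 0 0 255"}}

```text
time_s: 16.05
ee_pos: [0.6109, -0.2177, 0.2943]
eef_rot: [3.141, -0.001, 3.082]
force: [-0.1, 0.3, 1.2]
grip_width: 0.0003
grip_force: 0.0
```

Emit:
{"method": "carry_out", "body": {"motion": "0 0 -0.007 0 0 0 255;0 0 -0.007 0 0 0 255;0 0 -0.007 0 0 0 255;0 0 -0.007 0 0 0 255;0 0 -0.007 0 0 0 255;0 0 0 0 0 0 255;0 0 0 0 0 0 255"}}

```text
time_s: 16.63
ee_pos: [0.6115, -0.2176, 0.2594]
eef_rot: [3.141, -0.001, 3.082]
force: [-1.0, 0.8, 4.0]
grip_width: 0.0005
grip_force: 1.7
```

Run:
```python
from h import *
o=ctrl.get_obs();print(o['ee_pos'],o['eef_rot'],o['force'])
c=grab('side','x.png');cv2.imwrite('pics/side_d.png',cv2.resize(c['pixels'][110:250,290:450,::-1],None,fx=4,fy=4,interpolation=cv2.INTER_CUBIC))
```

```text
[ 0.61152609 -0.21760837  0.25935475] [ 3.14106942e+00 -5.26343940e-04  3.08190988e+00] [-1.01877522  0.82421398  3.97431434]
```

View pics/side_d.png

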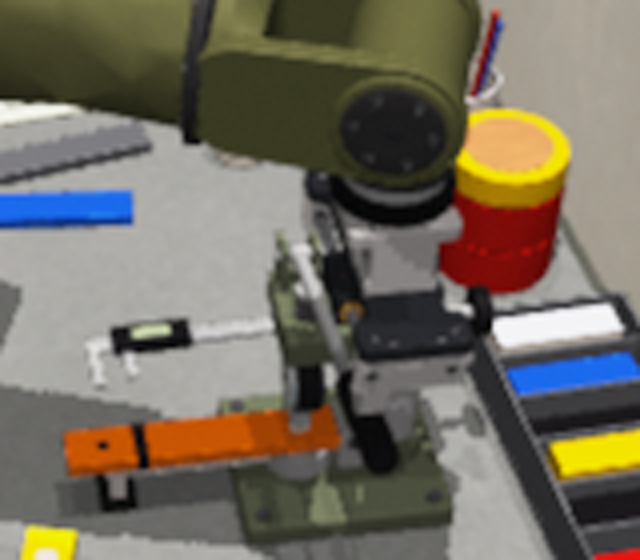

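The fingertips are on the black grip at about (385,400) with 4 N upward, so I press on towards mid-green.

Emit:
{"method": "carry_out", "body": {"motion": "0 -0.0005 -0.006 0 0 0 255;0 -0.0005 -0.006 0 0 0 255;0 -0.0005 -0.006 0 0 0 255;0 -0.0005 -0.006 0 0 0 255;0 0 -0.006 0 0 0 255;0 0 -0.006 0 0 0 255;0 0 -0.006 0 0 0 255;0 0 -0.006 0 0 0 255;0 0 -0.005 0 0 0 255;0 0 -0.004 0 0 0 255;0 0 0 0 0 0 255;0 0 0 0 0 0 255"}}

```text
time_s: 17.68
ee_pos: [0.6116, -0.2203, 0.2024]
eef_rot: [-3.141, 0.0, 3.081]
force: [-1.5, -4.6, 7.8]
grip_width: 0.0005
grip_force: 3.5
```

Emit:
{"method": "carry_out", "body": {"motion": "0 0 -0.005 0 0 0 255;0 0 -0.005 0 0 0 255;0 0 -0.004 0 0 0 255;0 0 -0.003 0 0 0 255;0 0 0 0 0 0 255;0 0 0 0 0 0 255;0 0 0 0 0 0 255"}}

```text
time_s: 18.27
ee_pos: [0.6117, -0.2197, 0.1858]
eef_rot: [3.142, 0.0, 3.082]
force: [-0.2, -1.5, 7.8]
grip_width: 0.0005
grip_force: 4.1
```

Run:
```python
from h import *
o=ctrl.get_obs();print(o['ee_pos'],o['eef_rot'],o['force'])
for n,b in(('side',(130,240,310,430)),('top',(140,200,290,400))):
    c=grab(n);cv2.imwrite(f'pics/{n}_e.png',cv2.resize(c['pixels'][b[0]:b[1],b[2]:b[3],::-1],None,fx=5,fy=5,interpolation=cv2.INTER_CUBIC))
    P=pts(c)
    hsv=cv2.cvtColor(c['pixels'],cv2.COLOR_RGB2HSV)
    m=(P[...,2]>.13)&(P[...,2]<.28)&(abs(P[...,0]-.615)<.02)&(P[...,1]<-.03)&(P[...,1]>-.29)
    if n=='side':
        m&=(hsv[...,2]<45)|((hsv[...,1]<40)&(hsv[...,2]>120))
    q=P[m]
    for y in np.arange(-.28,-.03,.015):
        s=q[abs(q[:,1]-y)<.0075]
        if len(s): print(n,round(y,3),len(s),np.round(np.percentile(s[:,2],[10,50,90]),3))
    if n=='side':
        P=pts(c);g=cv2.inRange(hsv,(7,130,90),(18,255,255))>0
        rect(c,g&(abs(P[...,2]-.057)<.012)&(P[...,0]<.67)&(abs(P[...,1]+.028)<.05),.057,'bar')
```

```text
[ 0.61165756 -0.21967186  0.18578791] [3.14151398e+00 4.20600318e-04 3.08190047e+00] [-0.23180991 -1.54467785  7.77852463]
side -0.265 42 [0.162 0.172 0.18 ]
side -0.25 43 [0.174 0.179 0.182]
side -0.235 35 [0.176 0.181 0.186]
side -0.22 14 [0.175 0.178 0.181]
side -0.205 11 [0.178 0.182 0.185]
side -0.19 16 [0.178 0.186 0.189]
side -0.175 7 [0.184 0.189 0.192]
side -0.07 6 [0.195 0.197 0.2  ]
side -0.055 2 [0.155 0.176 0.196]
side -0.04 2 [0.16  0.175 0.189]
bar 649 [array([538. , -33.6]), array([ 51.9, 216.4]), np.float64(85.9)] fit yaw -4.31 mean 532.7 -34.9 x 0.4295 0.6467
top -0.145 13 [0.152 0.185 0.198]
top -0.13 20 [0.157 0.189 0.195]
top -0.115 22 [0.158 0.193 0.197]
top -0.1 20 [0.155 0.191 0.197]
top -0.085 22 [0.19  0.197 0.204]
top -0.07 14 [0.171 0.201 0.208]
top -0.055 59 [0.172 0.181 0.201]
top -0.04 47 [0.173 0.185 0.206]
```

View pics/side_e.png

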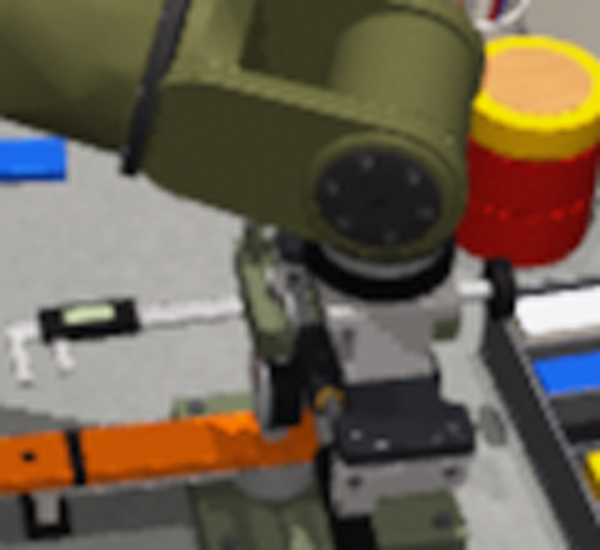

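The side view shows the foot resting on the bar at (275,425) and the fingers holding the grip down. Lever heights from depth (axis ≈ 0.187 at y = -0.115) and the tool height both give about 0.42 rad, which is mid-green, and the bar is unmoved (x min 0.4295). Handing in.

```bash
python3 -c "
from station import ctrl
print(ctrl.hand_in())"
```

```text
the job is handed in; nothing more can be done
None
```

I turned the bar end for end and laid it back with its fresh end against the stop, centred to within about 0.5 mm; the lever is held at about 0.42 rad, mid-green by measurement, and the job is handed in with no verdict returned.

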